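Key the drive plate onto the label-roll unwinder

ROBOT

A 6-joint arm with a two-finger parallel gripper is mounted at the origin on the work surface. World frame = base frame: x ahead of the robot, y to its left, z up, the work surface at z = 0. Lengths are in m, angles in degrees, forces in N, time in s.
With the tool pointing down it reaches from about 0.3 to 0.75 m from the base axis. Payload 8.5 kg.
Tool frame: the origin (TCP) lies on the centre line of the jaws, within the pads' length; the fingertips stand 19 mm ahead of it and the grasp point (between the pads) is the TCP; z points along the fingers, x is the direction in which the jaws open and shut, and the axes are right-handed (so a half turn about z gives the same grasp; the last joint's range is limited). The gripper opens to 85 mm and grips with 20 to 120 N. Pads are 22 mm wide; open, the fingers measure 114 mm over their backs; the gripper's body (76 mm by 85 mm) begins 54 mm behind the grasp point. The pads swing forward as they close: fully open they stand 13 mm farther back than shut.
Start: joints at [-85.216, 21.807, 74.336, -0, 83.858, -12.336], TCP at [0.162, -0.526, 0.25] pointing down, gripper open.
Joint ranges: [-178.18, 178.18], [-50.72, 133.34], [12.68, 142.11], [-81.47, 261.47], [9.98, 163.14], [-165.26, 165.26]. Speed limits (degrees/s): [136.94, 136.94, 180, 180, 180, 180].

INTERFACE

Orientations are given as a 3x3 rotation matrix whose columns are the frame's x, y, z axes.
In Python, from rig import env, cams, order gives the robot as it stands.
- The arm moves only by the tool step_arm, never from a script. Its argument "steps" is a list of rows, each an object with "xyz": the shift along the tool's x, y, z normalised to -1 to 1, where 1 is 0.04 m, a list of three; "turn": the turn, a rotation vector about the tool's x, y, z normalised to -1 to 1, where 1 is 0.08 rad, a list of three; "gripper": the gripper command: -1 is shut, 1 is fully open, values between are in proportion. A call has 1 to 20 rows; each row shifts and turns the commanded pose from where the row before left it, along the tool's axes as they then stand; what a row does not reach is not made up. A row lasts 1/12 s, in which the tool goes at most 41.7 mm and 7.16 degrees, less where a joint would pass 70% of its speed; a pose out of reach is approached as far as the arm can. A call with a number of a shift or a turn outside -1 to 1 is refused whole. A call with a gripper value outside its range is refused whole. The fingers move at their own pace and stop on an object; "squeeze" is the grip in N (left out, the last holds). Time passes only in rows, so rows that do not move let the fingers close. It gives the time, the measured TCP pose, the force and the opening at its end, in the units of the state.
- env.observe(): the state, without advancing time (a new reading comes with each control period).
- cams.get_image(name): name is "scene" or "top"; returns (picture, depth): 384x512x3 uint8, red, green, blue; 384x512 float32, m along the optical axis (not along the pixel's ray), 0 where there is no reading.
- cams.camera_info(name): a dict with "fx", "fy", "cx", "cy" (pixels), "extrinsics" (4x4, takes a point from camera to world coordinates). Camera axes: x right, y down, z forward; pixel columns grow to the right and rows downward; lengths in m; the calibration is good to about 2 mm. A picture is of the moment at which its call begins. camera_info takes no time and is no camera call.
- order.close_job(): hands the job in, once; it reports no verdict.
The state is a dict: "time_s": time; "q": joint angles; "qvel": joint speeds; "joint_efforts": joint torques, N m; "position": TCP position; "tool_rot": TCP orientation; "ft_force": force on the tool from outside, world axes, zero at the start; "wrist_torque": the same for the moment, N m; "grip_width": finger opening in m.
Only numpy, scipy, OpenCV 4.12 (cv2) and the standard library are available. Lean on these libraries where they do the work, as an engineer would, in place of code of your own. Each camera call takes 0.05 s, during which the arm holds its last target. There are 200 camera calls.

TASK

At the packing table, seat the ribbed drive plate on the label-roll unwinder: with a fingertip against its ribs, turn the plate round the spindle until the notch in its rim stands over the drive pin, then press the plate down until it is fully home with the pin in the notch, and move clear. Do not lift the plate, and leave the things standing around it alone.

Things in the scene. Friction and masses are not known exactly. Their poses are not given: they have to be found in the camera images.
- unwinder: Fixed round drum of painted metal, 170 mm across, 50 mm high, on the table, with one rectangular ear (44 mm wide) reaching 117 mm from the axis. Origin: on the drum's axis at table height; z up, x points to the ear and the drive pin. A bare steel spindle, 24 mm across, rises on the axis to 100 mm above the table.
- pin_tip (a point): Top of the fixed upright steel drive pin, 10 mm across with a round tip, 69 mm from the axis on the ear's side (unwinder +x). The tip is 72 mm above the table: at the start 2 mm below the plate's underside, half hidden under its rim; the ear shows where it is.
- plate: Loose aluminium disc, 140 mm across, 8 mm thick, 0.17 to 0.35 kg, spindle through its 26 mm bore. Origin: centre of its underside; z up, x to the notch. Starts level on the brake disc, top face 82 mm above the table, turned anyhow; turns freely both ways (2 to 5 N at the ribs) and stays where left. Fully home its top face is 68 mm above the table, the pin 4 mm proud of it in the notch.
- notch (a point): Middle of the notch in the plate's rim, at the underside, 69 mm from the plate's centre along its x axis. The notch is 15 mm wide, open to the rim and reaches in to 61 mm from the centre; the pin has 2.5 mm to spare each side.
- rib (a point): Middle of the top edge of the rib opposite the notch, 42 mm from the axis. The plate has three such radial ribs on its top, each 8 mm thick, 14 mm high (tops 96 mm above the table at the start), from 26 to 58 mm from the axis, at 60, 180 and 300 degrees from the plate's x axis, so the notch lies midway between two ribs.
- brake (a joint): Level black rubber-faced brake disc, 100 mm across, round the spindle under the plate. It slides down stiffly without turning: 0 at the start (raised), 0.014 m at its bottom stop. It needs about 4 to 7 N of slow push on the plate to move and stays where it is left (no spring). Press on the plate within 45 mm of the axis so that it stays level.
- tape_roll: Bystander: loose roll of clear packing tape lying flat, 100 mm across, 48 mm high; origin at the centre of its underside.
- label_roll: Bystander: loose roll of paper labels standing on end, 84 mm across, 70 mm high; origin at the centre of its underside.
- carton: Bystander: loose closed carton, 120 x 90 x 70 mm high; origin at the centre of its underside.
Not all that is in view belongs to the job. There is more than one size of the plate; the one meant has the size given above.

How it is judged:
By the outcome, as a careful person would: the job done as asked, in the order asked, and still so for the second after the job is handed in, with the robot touching nothing.
It also fails if it takes over 56 s, if anything falls off the work surface, if the arm or the gripper's body presses on something with over 40 N, if the wrist force passes 120 N, or if a joint passes its speed limit or range.

## Working session

There is one attempt and no reset: what is moved stays moved. The work goes in short steps, Python scripts to look and compute and a tool call to move; the robot and the scene stay as the last step left them, time stands still between calls to the robot, and variables do not carry over. Pictures are saved under pics/ and viewed, about 8 in all and at most 12, crops included, and the job is handed in when it is done.

Besides the shell and the picture viewer there is one more tool, called after "Call:" by a JSON object that holds its "fn" and its "kwargs". step_arm: Moves the arm, as the interface text tells. Scaled input: -1 to 1 covers 0.04 m each way for a shift and 0.08 rad each way for a turn. Its arguments: {"type":"object","properties":{"steps":{"type":"array"},"squeeze":{"type":"number"}},"required":["steps"]}

```bash
mkdir -p pics; ls; cat > h.py <<'E'
import numpy as np, cv2
from rig import env, cams, order
def shot(name, fn=None):
    im,d=cams.get_image(name); np.savez('last_%s.npz'%name,im=im,d=d)
    if fn: cv2.imwrite('pics/'+fn, im[:,:,::-1])
    return im,d
def cloud(name,d):
    c=cams.camera_info(name); v,u=np.mgrid[:d.shape[0],:d.shape[1]]
    P=np.stack([(u-c['cx'])/c['fx']*d,(v-c['cy'])/c['fy']*d,d],-1)
    E=np.array(c['extrinsics']); return P@E[:3,:3].T+E[:3,3]
E
python3 - <<'E'
from h import *
for n in('scene','top'):
    im,d=shot(n,n+'0.png'); c=cams.camera_info(n); print(n,c['fx'],np.round(c['extrinsics'],3).tolist())
s=env.observe(); print(s['time_s'],s['position'],np.round(s['tool_rot'],3).tolist(),s['grip_width'])
a=np.load('last_scene.npz')['im'];b=np.load('last_top.npz')['im']
E
```

```text
pics
scene 374.41199693523475 [[-0.265, 0.725, -0.636, 1.171], [0.964, 0.186, -0.19, 0.19], [-0.02, -0.664, -0.748, 0.793], [0.0, 0.0, 0.0, 1.0]]
top 390.1839895066274 [[0.006, -0.982, 0.19, 0.371], [-1.0, -0.008, -0.014, -0.003], [0.015, -0.19, -0.982, 1.09], [0.0, 0.0, 0.0, 1.0]]
0.1 [ 0.16187877 -0.52539683  0.24979151] [[0.294, -0.956, -0.0], [-0.956, -0.294, 0.001], [-0.001, -0.0, -1.0]] 0.08509568296046705
```

View pics/scene0.png

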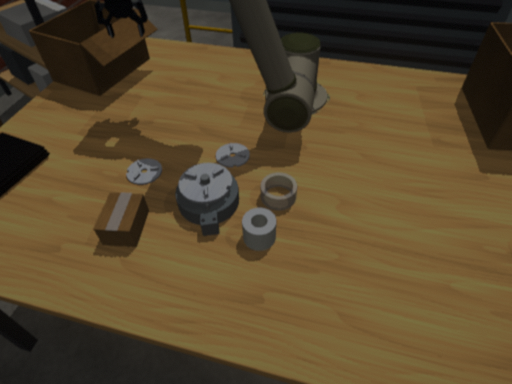

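View pics/top0.png

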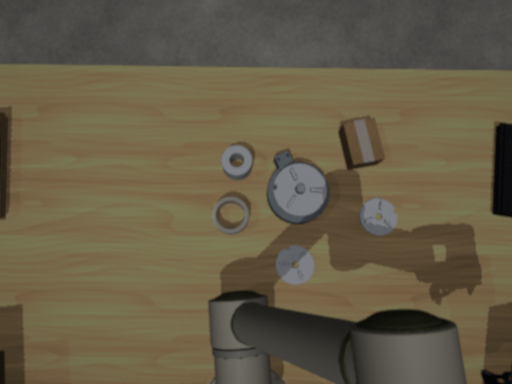

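Candidates for the plate: the disc on the drum at top (300,188) / scene (206,183), and loose smaller discs at top (379,216) and (295,264). I choose the one on the drum with the ear, and check it in a metric, rectified crop.

```bash
cat >> h.py <<'E'
def rect(name,im,cx,cy,z,half=0.13,s=2.5e-3/5):
    """resample onto world plane z; col = -y (right), row = -x (down)"""
    n=int(2*half/s); r,c=np.mgrid[:n,:n]; X=cx+half-r*s; Y=cy+half-c*s
    P=np.stack([X,Y,np.full(X.shape,z)],-1); k=cams.camera_info(name); E=np.array(k['extrinsics'])
    Q=(P-E[:3,3])@E[:3,:3]
    u=Q[...,0]/Q[...,2]*k['fx']+k['cx']; v=Q[...,1]/Q[...,2]*k['fy']+k['cy']
    return cv2.remap(im,u.astype(np.float32),v.astype(np.float32),cv2.INTER_CUBIC)
E
python3 - <<'E'
from h import *
D={n:np.load('last_%s.npz'%n) for n in('scene','top')}
for n in D:
    P=cloud(n,D[n]['d']); 
    m=(np.abs(P[...,2]-0.082)<0.005)
    uv=(300,188) if n=='top' else (206,183)
    v,u=np.mgrid[:384,:512]; m&=np.hypot(u-uv[0],v-uv[1])<45
    q=P[m]; 
    (c,r)=cv2.minEnclosingCircle(q[:,:2].astype(np.float32)); print(n,m.sum(),c,r,np.median(q[:,2]))
    for lo,hi in((.09,.0975),(.0975,.105),(.043,.056)):
        mm=(P[...,2]>lo)&(P[...,2]<hi)&(np.hypot(u-uv[0],v-uv[1])<60); print(lo,mm.sum(),np.median(P[mm],0).round(4))
    for nm,(a,b) in dict(d1=(379,216),d2=(295,264),tape=(231,198),label=(237,148),carton=(360,141)).items():
        if n=='top': print(nm,P[b,a].round(3))
    if n=='top': cen=c
ims=[rect(n,D[n]['im'],cen[0],cen[1],0.082,half=0.14,s=0.0007) for n in D]
o=np.clip(np.hstack(ims).astype(float)*1.6,0,255).astype(np.uint8)
cv2.imwrite('pics/rect0.png',o[:,:,::-1]); print(o.shape,cen)
E
```

```text
scene 1460 (0.5600636601448059, -0.13405151665210724) 0.07172960788011551 0.081160298965614
0.09 134 [ 0.5588 -0.1221  0.0946]
0.0975 38 [ 0.5627 -0.1323  0.0994]
0.043 1113 [ 0.6141 -0.0932  0.0487]
top 1965 (0.5597416758537292, -0.13384081423282623) 0.07042161375284195 0.08231309498526818
0.09 104 [ 0.5543 -0.1206  0.0955]
0.0975 84 [ 0.5582 -0.1326  0.0994]
0.043 1089 [ 0.5485 -0.098   0.0501]
d1 [ 0.499 -0.367  0.   ]
d2 [ 0.365 -0.128  0.003]
tape [0.539 0.048 0.048]
label [0.673 0.033 0.068]
carton [ 0.696 -0.303  0.07 ]
(400, 800, 3) (0.5597416758537292, -0.13384081423282623)
```

View pics/rect0.png

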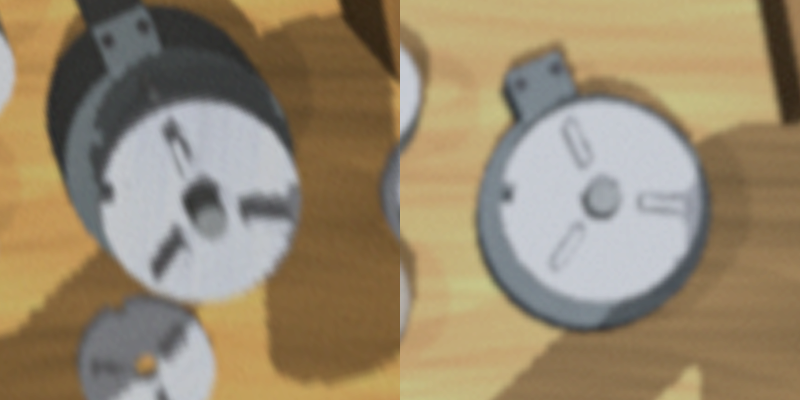

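The right rectified crop (top view, 0.7 mm/px, +x up, +y left) shows the 140 mm disc. Its notch is at (507,193), the ribs are at (577,142), (567,247) and (662,204), the spindle is at (600,198), and the ear is at (540,85). This is the plate I want; next I measure the angles.

```bash
cat >> h.py <<'E'
AX=np.array([0.5598,-0.1339])
def notch_ang(name,im,z,ax=AX,lo=0,hi=360):
    """angle of darkest sector in annulus r 62..68 on plane z, plus profile"""
    A=rect(name,im,ax[0],ax[1],z,half=0.1,s=0.0005).astype(np.float32).mean(2)
    t=np.arange(lo,hi,0.5); rr=np.arange(.0625,.0675,.0005)
    T,R=np.meshgrid(np.radians(t),rr); 
    p=cv2.remap(A,((.1-R*np.sin(T))/.0005).astype(np.float32),((.1-R*np.cos(T))/.0005).astype(np.float32),cv2.INTER_LINEAR).mean(0)
    return t,p
def ear_ang(P,ax=AX,z=(.0,.06)):
    q=P.reshape(-1,3); x=q[:,:2]-ax; r=np.hypot(*x.T); m=(r>.096)&(r<.112)&(q[:,2]>.02)&(q[:,2]<.06)
    a=np.degrees(np.arctan2(x[m,1],x[m,0])); return m.sum(),a,q[m]
E
python3 - <<'E'
from h import *
for n in('scene','top'):
    D=np.load('last_%s.npz'%n); P=cloud(n,D['d'])
    for w in range(1):
        t,p=notch_ang(n,D['im'],.082); i=p.argmin(); 
        m=(abs(t-t[i])<12); w=np.clip(np.median(p)-15-p[m],0,None); print(n,'notch',t[i],(w*t[m]).sum()/w.sum(),p[i],np.median(p))
    k,a,q=ear_ang(P); print('ear n',k,np.percentile(a,[1,10,50,90,99]).round(1),a.mean(),np.percentile(q[:,2],[5,50,95]).round(3))
    # ear straight fit: points on the ear top
    h=np.median(q[:,2]); m=abs(q[:,2]-h)<.004; c,s,ang=cv2.minAreaRect((q[m,:2]*1000).astype(np.float32)); print('rect',c,s,ang, np.degrees(np.arctan2(c[1]/1000-AX[1],c[0]/1000-AX[0])))
    # rib tops
    x=P[...,:2]-AX; r=np.hypot(x[...,0],x[...,1]); m=(P[...,2]>.088)&(P[...,2]<.1)&(r>.022)&(r<.062)
    a=np.degrees(np.arctan2(x[m][:,1],x[m][:,0])); 
    for c in(26,146,-94):
        d=(a-c+180)%360-180; d=d[abs(d)<25]; print('rib',c,len(d),c+np.median(d))
    # drum centre: ring z~.05
    m=(abs(P[...,2]-.05)<.004)&(r<.09); (c,rr)=cv2.minEnclosingCircle(P[m][:,:2].astype(np.float32)); print('drum',c,rr)
E
```

```text
scene notch 84.5 85.21192162103105 51.25166 117.22716
ear n 92 [11.4 13.8 23.5 33.3 35.3] 23.401387856837992 [0.046 0.049 0.052]
rect (654.3359985351562, -93.0220947265625) (16.627933502197266, 42.75350570678711) 22.80542755126953 23.383931016484386
rib 26 35 24.56698174922724
rib 146 44 141.2225667940277
rib -94 43 -91.92327261074877
drum (0.563194215297699, -0.13153617084026337) 0.08592549711465836
top notch 86.5 85.98149024604382 66.012314 124.58003
ear n 102 [11.3 13.7 24.7 34.6 36.2] 24.448382354656296 [0.037 0.05  0.054]
rect (654.1865844726562, -93.46272277832031) (17.762779235839844, 43.279483795166016) 23.598108291625977 23.1913508328186
rib 26 41 25.33543577500592
rib 146 38 144.86437866239777
rib -94 42 -96.42648841781381
drum (0.5615334510803223, -0.1318267434835434) 0.08742374926805496
```

Call:
{"fn": "step_arm", "kwargs": {"steps": [{"xyz":[0,0,0],"turn":[0,0,0],"gripper":-1},{"xyz":[0,0,0],"turn":[0,0,0],"gripper":-1},{"xyz":[0,0,0],"turn":[0,0,0],"gripper":-1},{"xyz":[0,0,0],"turn":[0,0,-1],"gripper":-1}]}}

```text
time_s: 0.43
position: [0.1619, -0.5256, 0.2503]
tool_rot: [[0.37, -0.929, -0.0], [-0.929, -0.37, 0.0], [-0.0, -0.0, -1.0]]
ft_force: [-0.2, 0.2, 0.9]
grip_width: 0.0389
```

Call:
{"fn": "step_arm", "kwargs": {"steps": [{"xyz":[0,0,0],"turn":[0,0,-1],"gripper":-1},{"xyz":[0,0,0],"turn":[0,0,-1],"gripper":-1},{"xyz":[0,0,0],"turn":[0,0,-1],"gripper":-1},{"xyz":[0,0,0],"turn":[0,0,-1],"gripper":-1},{"xyz":[0,0,0],"turn":[0,0,-1],"gripper":-1},{"xyz":[0,0,0],"turn":[0,0,-1],"gripper":-1},{"xyz":[0,0,0],"turn":[0,0,-1],"gripper":-1},{"xyz":[0,0,0],"turn":[0,0,-0.4],"gripper":-1}]}}

```text
time_s: 1.1
position: [0.1619, -0.5256, 0.2503]
tool_rot: [[0.828, -0.561, -0.0], [-0.561, -0.828, 0.0], [-0.0, -0.0, -1.0]]
ft_force: [-0.4, 0.2, -0.7]
grip_width: -0.0001
```

Call:
{"fn": "step_arm", "kwargs": {"steps": [{"xyz":[0.1,-0.4,0],"turn":[0,0,0],"gripper":-1},{"xyz":[0.1,-0.8,0],"turn":[0,0,0],"gripper":-1},{"xyz":[0.1,-0.8,0],"turn":[0,0,0],"gripper":-1},{"xyz":[0.1,-0.8,0],"turn":[0,0,0],"gripper":-1},{"xyz":[0.1,-0.8,0],"turn":[0,0,0],"gripper":-1},{"xyz":[0.1,-0.8,0],"turn":[0,0,0],"gripper":-1},{"xyz":[0.1,-0.8,0],"turn":[0,0,0],"gripper":-1},{"xyz":[0.1,-0.8,0],"turn":[0,0,0],"gripper":-1},{"xyz":[0.1,-0.8,0],"turn":[0,0,0],"gripper":-1},{"xyz":[0.1,-0.8,0],"turn":[0,0,0],"gripper":-1},{"xyz":[0.1,-0.8,0],"turn":[0,0,0],"gripper":-1},{"xyz":[0.1,-0.8,0],"turn":[0,0,0],"gripper":-1},{"xyz":[0.1,-0.8,0],"turn":[0,0,0],"gripper":-1},{"xyz":[0.1,-0.8,0],"turn":[0,0,0],"gripper":-1},{"xyz":[0.1,-0.8,0],"turn":[0,0,0],"gripper":-1},{"xyz":[0.1,-0.8,0],"turn":[0,0,0],"gripper":-1},{"xyz":[0.0,-0.7,0],"turn":[0,0,0],"gripper":-1},{"xyz":[0,0,0],"turn":[0,0,0],"gripper":-1},{"xyz":[0,0,0],"turn":[0,0,0],"gripper":-1}]}}

```text
time_s: 2.68
position: [0.5108, -0.1275, 0.2502]
tool_rot: [[0.827, -0.563, -0.0], [-0.563, -0.827, 0.0], [-0.0, 0.0, -1.0]]
ft_force: [0.2, -0.1, 0.1]
grip_width: -0.0001
```

Call:
{"fn": "step_arm", "kwargs": {"steps": [{"xyz":[0,0,0.5],"turn":[0,0,0],"gripper":-1},{"xyz":[0,0,0.6],"turn":[0,0,0],"gripper":-1},{"xyz":[0,0,0.6],"turn":[0,0,0],"gripper":-1},{"xyz":[0,0,0.6],"turn":[0,0,0],"gripper":-1},{"xyz":[0,0,0.6],"turn":[0,0,0],"gripper":-1},{"xyz":[0,0,0],"turn":[0,0,0],"gripper":-1}]}}

```text
time_s: 3.18
position: [0.5082, -0.1289, 0.1307]
tool_rot: [[0.824, -0.566, -0.007], [-0.566, -0.824, 0.003], [-0.008, 0.001, -1.0]]
ft_force: [-0.7, -0.1, 0.1]
grip_width: -0.0003
```

```bash
python3 - <<'E'
from h import *
im,d=shot('scene'); P=cloud('scene',d); p=env.observe()['position']; print(p)
m=(np.hypot(P[...,0]-p[0],P[...,1]-p[1])<.03)&(P[...,2]>.088)
q=P[m]; print(len(q),np.percentile(q[:,2],[0,1,3,10,50]).round(4))
v,u=np.nonzero(m); print(u.min(),u.max(),v.min(),v.max())
c=im[120:250,140:270]; cv2.imwrite('pics/tip1.png',cv2.resize(np.clip(c[:,:,::-1]*1.6,0,255).astype(np.uint8),None,fx=4.5,fy=4.5,interpolation=cv2.INTER_CUBIC))
E
```

```text
[ 0.5093055  -0.12932328  0.13311482]
883 [0.0882 0.0932 0.0968 0.1357 0.211 ]
182 222 49 174
```

View pics/tip1.png

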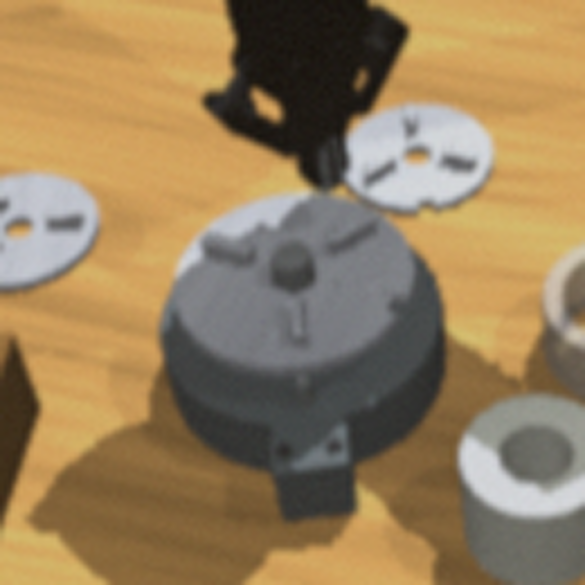

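The crop shows the closed fingertips at (325,185), i.e. scene pixel (212,161), above the plate's near edge. The pin is at (303,380), over the ear. The notch is on the right rim at (400,300).

```bash
python3 - <<'E'
from h import *
D=np.load('last_scene.npz'); im,d=D['im'],D['d']; P=cloud('scene',d)
for v in range(152,170,1): print(v,[ (int(im[v,u].mean()),*P[v,u].round(3)) for u in (210,212,214)])
k=cams.camera_info('scene');E=np.array(k['extrinsics'])
for z in(.105,.11,.114,.12):
    q=(np.array([.509,-.129,z])-E[:3,3])@E[:3,:3]; print(z,q[0]/q[2]*k['fx']+k['cx'],q[1]/q[2]*k['fy']+k['cy'])
E
```

```text
152 [(20, np.float64(0.526), np.float64(-0.123), np.float64(0.157)), (28, np.float64(0.517), np.float64(-0.121), np.float64(0.15)), (33, np.float64(0.514), np.float64(-0.117), np.float64(0.148))]
153 [(22, np.float64(0.523), np.float64(-0.125), np.float64(0.151)), (32, np.float64(0.518), np.float64(-0.122), np.float64(0.147)), (32, np.float64(0.513), np.float64(-0.118), np.float64(0.143))]
154 [(25, np.float64(0.519), np.float64(-0.127), np.float64(0.144)), (38, np.float64(0.517), np.float64(-0.122), np.float64(0.142)), (33, np.float64(0.514), np.float64(-0.118), np.float64(0.141))]
155 [(24, np.float64(0.517), np.float64(-0.129), np.float64(0.137)), (38, np.float64(0.517), np.float64(-0.123), np.float64(0.139)), (29, np.float64(0.513), np.float64(-0.119), np.float64(0.137))]
156 [(24, np.float64(0.52), np.float64(-0.127), np.float64(0.137)), (38, np.float64(0.518), np.float64(-0.122), np.float64(0.137)), (28, np.float64(0.515), np.float64(-0.119), np.float64(0.134))]
157 [(22, np.float64(0.519), np.float64(-0.128), np.float64(0.133)), (40, np.float64(0.52), np.float64(-0.122), np.fl
[... 1897 characters left out ...]
(0.081)), (80, np.float64(0.504), np.float64(-0.134), np.float64(0.081)), (80, np.float64(0.501), np.float64(-0.13), np.float64(0.079))]
168 [(77, np.float64(0.511), np.float64(-0.137), np.float64(0.082)), (79, np.float64(0.506), np.float64(-0.133), np.float64(0.079)), (78, np.float64(0.505), np.float64(-0.128), np.float64(0.08))]
169 [(78, np.float64(0.514), np.float64(-0.136), np.float64(0.082)), (80, np.float64(0.512), np.float64(-0.131), np.float64(0.081)), (77, np.float64(0.51), np.float64(-0.126), np.float64(0.081))]
0.105 212.2044183753149 162.07837886274595
0.11 211.99947407133754 160.71058551572114
0.114 211.8344035502932 159.60890883531266
0.12 211.58491814367437 157.94384924238685
```

Call:
{"fn": "step_arm", "kwargs": {"steps": [{"xyz":[0,0,0.35],"turn":[0,0,0],"gripper":-1},{"xyz":[0,0,0.35],"turn":[0,0,0],"gripper":-1},{"xyz":[0,0,0],"turn":[0,0,0],"gripper":-1},{"xyz":[0,0,0],"turn":[0,0,0],"gripper":-1},{"xyz":[0,0,0],"turn":[0,0,0],"gripper":-1}]}}

```text
time_s: 3.65
position: [0.5111, -0.1297, 0.108]
tool_rot: [[0.825, -0.565, 0.002], [-0.565, -0.825, -0.001], [0.002, -0.0, -1.0]]
ft_force: [-0.2, -0.1, 0.4]
grip_width: 0.0002
```

Call:
{"fn": "step_arm", "kwargs": {"steps": [{"xyz":[0,-0.05,0],"turn":[0,0,0],"gripper":-1},{"xyz":[0,-0.05,0],"turn":[0,0,0],"gripper":-1},{"xyz":[0,-0.05,0],"turn":[0,0,0],"gripper":-1},{"xyz":[0,-0.05,0],"turn":[0,0,0],"gripper":-1},{"xyz":[-0.018,-0.058,0],"turn":[0,0,0.654],"gripper":-1},{"xyz":[-0.018,-0.058,0],"turn":[0,0,0.654],"gripper":-1},{"xyz":[-0.018,-0.058,0],"turn":[0,0,0.654],"gripper":-1},{"xyz":[-0.018,-0.058,0],"turn":[0,0,0.654],"gripper":-1}]}}

```text
time_s: 4.32
position: [0.5189, -0.1136, 0.1065]
tool_rot: [[0.688, -0.725, 0.0], [-0.725, -0.688, -0.001], [0.001, 0.0, -1.0]]
ft_force: [-1.4, -1.2, 0.7]
grip_width: -0.0001
```

Call:
{"fn": "step_arm", "kwargs": {"steps": [{"xyz":[-0.018,-0.058,0],"turn":[0,0,0.654],"gripper":-1},{"xyz":[-0.018,-0.058,0],"turn":[0,0,0.654],"gripper":-1},{"xyz":[-0.018,-0.058,0],"turn":[0,0,0.654],"gripper":-1},{"xyz":[-0.018,-0.058,0],"turn":[0,0,0.654],"gripper":-1},{"xyz":[-0.018,-0.058,0],"turn":[0,0,0.654],"gripper":-1},{"xyz":[-0.018,-0.058,0],"turn":[0,0,0.654],"gripper":-1},{"xyz":[-0.018,-0.058,0],"turn":[0,0,0.654],"gripper":-1},{"xyz":[-0.018,-0.058,0],"turn":[0,0,0.654],"gripper":-1},{"xyz":[-0.018,-0.058,0],"turn":[0,0,0.654],"gripper":-1},{"xyz":[-0.018,-0.058,0],"turn":[0,0,0.654],"gripper":-1},{"xyz":[-0.018,-0.058,0],"turn":[0,0,0.654],"gripper":-1},{"xyz":[-0.018,-0.058,0],"turn":[0,0,0.654],"gripper":-1},{"xyz":[0,0,0],"turn":[0,0,0],"gripper":-1},{"xyz":[0,0,0],"turn":[0,0,0],"gripper":-1}]}}

```text
time_s: 5.48
position: [0.5393, -0.0934, 0.1063]
tool_rot: [[0.135, -0.991, 0.0], [-0.991, -0.135, 0.0], [-0.0, -0.0, -1.0]]
ft_force: [-0.7, -0.0, 0.7]
grip_width: 0.0003
```

```bash
python3 - <<'E'
from h import *
im,d=shot('scene'); P=cloud('scene',d)
t,p=notch_ang('scene',im,.082,np.array([.560,-.1335]),-60,110)
print([(a,int(b)) for a,b in zip(t[::4],p[::4])])
A=rect('scene',im,.56,-.1335,.082,half=.1,s=.0004)
cv2.imwrite('pics/scene2.png',np.clip(A[:,:,::-1]*1.8,0,255).astype(np.uint8))
E
```

```text
[(np.float64(-60.0), 120), (np.float64(-58.0), 123), (np.float64(-56.0), 125), (np.float64(-54.0), 125), (np.float64(-52.0), 126), (np.float64(-50.0), 127), (np.float64(-48.0), 128), (np.float64(-46.0), 129), (np.float64(-44.0), 128), (np.float64(-42.0), 122), (np.float64(-40.0), 109), (np.float64(-38.0), 94), (np.float64(-36.0), 83), (np.float64(-34.0), 79), (np.float64(-32.0), 76), (np.float64(-30.0), 76), (np.float64(-28.0), 76), (np.float64(-26.0), 76), (np.float64(-24.0), 76), (np.float64(-22.0), 77), (np.float64(-20.0), 78), (np.float64(-18.0), 78), (np.float64(-16.0), 78), (np.float64(-14.0), 77), (np.float64(-12.0), 76), (np.float64(-10.0), 76), (np.float64(-8.0), 76), (np.float64(-6.0), 77), (np.float64(-4.0), 78), (np.float64(-2.0), 79), (np.float64(0.0), 78), (np.float64(2.0), 78), (np.float64(4.0), 79), (np.float64(6.0), 78), (np.float64(8.0), 79), (np.float64(10.0), 79), (np.float64(12.0), 78), (np.float64(14.0), 79), (np.float64(16.0), 78), (np.float64(18.0), 79), (np.float64(20.0), 78), (np.float64(22.0), 77), (np.float64(24.0), 77), (np.float64(26.0), 78), (np.float64
[... 277 characters left out ...]
(np.float64(52.0), 78), (np.float64(54.0), 79), (np.float64(56.0), 79), (np.float64(58.0), 80), (np.float64(60.0), 80), (np.float64(62.0), 79), (np.float64(64.0), 79), (np.float64(66.0), 79), (np.float64(68.0), 80), (np.float64(70.0), 81), (np.float64(72.0), 80), (np.float64(74.0), 80), (np.float64(76.0), 80), (np.float64(78.0), 80), (np.float64(80.0), 80), (np.float64(82.0), 79), (np.float64(84.0), 79), (np.float64(86.0), 79), (np.float64(88.0), 79), (np.float64(90.0), 78), (np.float64(92.0), 78), (np.float64(94.0), 78), (np.float64(96.0), 79), (np.float64(98.0), 79), (np.float64(100.0), 78), (np.float64(102.0), 78), (np.float64(104.0), 79), (np.float64(106.0), 79), (np.float64(108.0), 80)]
```

View pics/scene2.png

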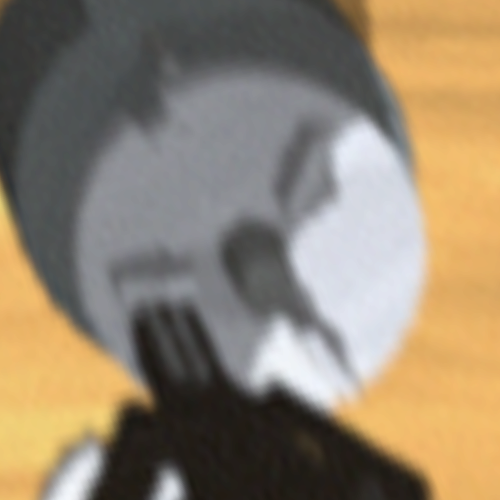

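The rectified view shows the fingertip against its rib at (175,300), the notch at (150,120), i.e. about 37°, and the pin beyond it at (155,45). About 13.7° of turn remains.

Call:
{"fn": "step_arm", "kwargs": {"steps": [{"xyz":[-0.018,-0.058,0],"turn":[0,0,0.654],"gripper":-1},{"xyz":[-0.018,-0.058,0],"turn":[0,0,0.654],"gripper":-1},{"xyz":[-0.018,-0.058,0],"turn":[0,0,0.654],"gripper":-1},{"xyz":[-0.018,-0.058,0],"turn":[0,0,0.654],"gripper":-1},{"xyz":[0,0,0],"turn":[0,0,0],"gripper":-1},{"xyz":[0,0,0],"turn":[0,0,0],"gripper":-1}]}}

```text
time_s: 6.03
position: [0.5483, -0.0902, 0.1063]
tool_rot: [[-0.073, -0.997, 0.0], [-0.997, 0.073, 0.0], [-0.0, -0.0, -1.0]]
ft_force: [0.5, 0.7, 0.1]
grip_width: 0.0002
```

```bash
python3 - <<'E'
from h import *
for n in('scene','top'):
    im,d=shot(n); P=cloud(n,d)
    for ax in(AX,np.array([.560,-.1335])):
        t,p=notch_ang(n,im,.082,ax,0,60); b=np.median(p); w=np.clip(b-6-p,0,None); print(n,t[p.argmin()],(w*t).sum()/w.sum(),b,p.min())
    k,a,q=ear_ang(P); m=abs(q[:,2]-.05)<.005; c,s,an=cv2.minAreaRect((q[m,:2]*1000).astype(np.float32)); print(k,c,s,an)
    x0,y0=.56,-.1335
    A=rect(n,im,.63,-.105,.082,half=.06,s=.0003); cv2.imwrite('pics/r3%s.png'%n,np.clip(A[:,:,::-1]*2.,0,255).astype(np.uint8))
a=np.hstack([cv2.imread('pics/r3%s.png'%n) for n in('scene','top')]); cv2.imwrite('pics/r3.png',a); print(a.shape)
E
```

```text
scene 24.0 24.5853862036955 79.317474 56.29995
scene 24.0 24.390590866646082 78.82363 55.350735
94 (654.1322631835938, -93.019287109375) (16.487998962402344, 42.57294845581055) 22.662891387939453
top 59.5 55.77577219123092 112.59593 90.39624
top 59.5 55.720125033962354 112.67896 90.4533
0 (0.0, 0.0) (0.0, 0.0) 0.0
(400, 800, 3)
```

View pics/r3.png

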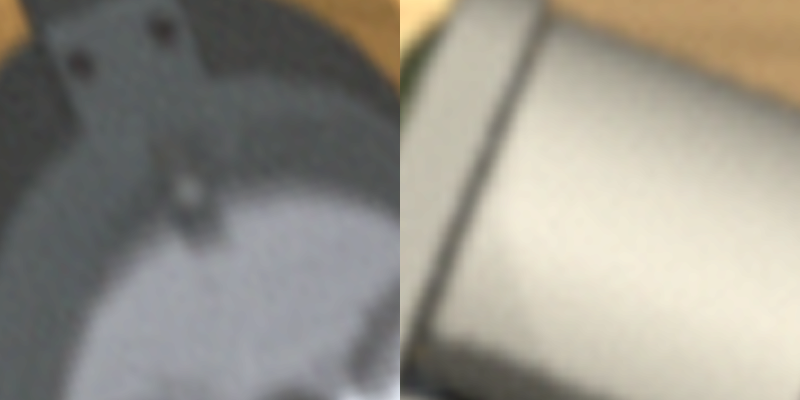

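The left half shows the pin tip at (187,190) just outside the notch mouth, whose centre is near (200,220); the arm hides the top view. The plate needs about 1° more, then I back off and look again.

Call:
{"fn": "step_arm", "kwargs": {"steps": [{"xyz":[-0.006,-0.02,0],"turn":[0,0,0.22],"gripper":-1},{"xyz":[0,0,0],"turn":[0,0,0],"gripper":-1},{"xyz":[0,0,0],"turn":[0,0,0],"gripper":-1},{"xyz":[0,0,0],"turn":[0,0,0],"gripper":-1},{"xyz":[0,0.1,0],"turn":[0,0,0],"gripper":-1},{"xyz":[0,0.1,0],"turn":[0,0,0],"gripper":-1},{"xyz":[0,0,0],"turn":[0,0,0],"gripper":-1}]}}

```text
time_s: 6.72
position: [0.5404, -0.0891, 0.1063]
tool_rot: [[-0.093, -0.996, -0.0], [-0.996, 0.093, 0.0], [-0.0, 0.0, -1.0]]
ft_force: [0.3, -0.3, -0.6]
grip_width: 0.0003
```

```bash
python3 - <<'E'
from h import *
for i in range(2):
    im,d=shot('scene'); P=cloud('scene',d)
    for ax in(AX,np.array([.560,-.1335])):
        t,p=notch_ang('scene',im,.082,ax,0,50); b=np.median(p); w=np.clip(b-6-p,0,None); print(t[p.argmin()],(w*t).sum()/w.sum(),b,p.min(), t[w>0][[0,-1]])
A=rect('scene',im,.63,-.105,.082,half=.03,s=.0003)
g=A.astype(float).mean(2)
# pin: local bright centroid
v,u=np.mgrid[:200,:200]; m=(np.hypot(u-87,v-90)<14); w=np.clip(g-g[m].mean(),0,None)*m; pu,pv=(w*u).sum()/w.sum(),(w*v).sum()/w.sum()
X=.66-pv*.0003;Y=-.075-pu*.0003; k=np.array(cams.camera_info('scene')['extrinsics'])[:3,3]
f=-.010/(k[2]-.082); x=X+f*(k[0]-X); y=Y+f*(k[1]-Y); print('pin',pu,pv,x,y,[np.degrees(np.arctan2(y-a[1],x-a[0])) for a in(AX,(.56,-.1335))],np.hypot(x-AX[0],y-AX[1]))
s=env.observe(); print(s['position'],s['ft_force'])
cv2.imwrite('pics/r4.png',cv2.resize(np.clip(A[:,:,::-1]*2.,0,255).astype(np.uint8),None,fx=2.5,fy=2.5))
E
```

```text
25.0 23.7405779281443 78.78093 56.295277 [17. 30.]
24.5 23.563618353709604 78.28523 55.133053 [16.5 30. ]
23.0 23.767007147343435 78.97241 55.998524 [17.  30.5]
22.0 23.5977391408661 78.44691 55.098072 [16.5 30.5]
pin 88.39094577544827 90.50008306946901 0.6252842269684137 -0.10561498196357505 [np.float64(23.36127112603971), np.float64(23.128905022118467)] 0.0713318037552087
[ 0.54104835 -0.08926423  0.10643123] [0.40272472 0.44787755 0.96792232]
```

View pics/r4.png

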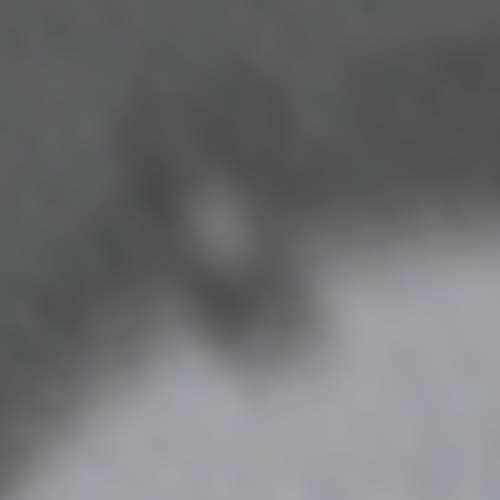

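The view shows the bright pin tip at (215,225) in line with the notch at (260,310). Measured notch is 23.7°, pin 23.3° (0.5 mm off, of 2.5 mm allowed). I move inward between the ribs and press slowly.

Call:
{"fn": "step_arm", "kwargs": {"steps": [{"xyz":[0.2,0.05,0],"turn":[0,0,0],"gripper":-1},{"xyz":[0.2,0.05,0],"turn":[0,0,0],"gripper":-1},{"xyz":[0.23,0.06,0],"turn":[0,0,0],"gripper":-1},{"xyz":[0,0,0],"turn":[0,0,0],"gripper":-1},{"xyz":[0,0,0],"turn":[0,0,0],"gripper":-1},{"xyz":[0,0,0.03],"turn":[0,0,0],"gripper":-1},{"xyz":[0,0,0.03],"turn":[0,0,0],"gripper":-1},{"xyz":[0,0,0.02],"turn":[0,0,0],"gripper":-1},{"xyz":[0,0,0.02],"turn":[0,0,0],"gripper":-1},{"xyz":[0,0,0.02],"turn":[0,0,0],"gripper":-1},{"xyz":[0,0,0.02],"turn":[0,0,0],"gripper":-1}]}}

```text
time_s: 7.73
position: [0.5324, -0.1136, 0.1008]
tool_rot: [[-0.093, -0.996, 0.0], [-0.996, 0.093, 0.0], [-0.0, -0.0, -1.0]]
ft_force: [-1.3, 1.6, 5.7]
grip_width: 0.0001
```

Call:
{"fn": "step_arm", "kwargs": {"steps": [{"xyz":[0,0,0.02],"turn":[0,0,0],"gripper":-1},{"xyz":[0,0,0.02],"turn":[0,0,0],"gripper":-1},{"xyz":[0,0,0.02],"turn":[0,0,0],"gripper":-1}]}}

```text
time_s: 7.98
position: [0.5325, -0.1136, 0.0988]
tool_rot: [[-0.093, -0.996, 0.0], [-0.996, 0.093, -0.0], [-0.0, -0.0, -1.0]]
ft_force: [-1.6, 1.7, 5.9]
grip_width: -0.0
```

Call:
{"fn": "step_arm", "kwargs": {"steps": [{"xyz":[0,0,0.02],"turn":[0,0,0],"gripper":-1},{"xyz":[0,0,0.02],"turn":[0,0,0],"gripper":-1},{"xyz":[0,0,0.02],"turn":[0,0,0],"gripper":-1}]}}

```text
time_s: 8.23
position: [0.5324, -0.1136, 0.0964]
tool_rot: [[-0.093, -0.996, 0.0], [-0.996, 0.093, -0.0], [-0.0, -0.0, -1.0]]
ft_force: [-1.7, 1.2, 5.7]
grip_width: -0.0001
```

Force stays at the brake's 6 N past the 2 mm point, so the pin has entered. Continuing.

Call:
{"fn": "step_arm", "kwargs": {"steps": [{"xyz":[0,0,0.02],"turn":[0,0,0],"gripper":-1},{"xyz":[0,0,0.02],"turn":[0,0,0],"gripper":-1},{"xyz":[0,0,0.02],"turn":[0,0,0],"gripper":-1},{"xyz":[0,0,0.02],"turn":[0,0,0],"gripper":-1},{"xyz":[0,0,0.02],"turn":[0,0,0],"gripper":-1},{"xyz":[0,0,0.02],"turn":[0,0,0],"gripper":-1},{"xyz":[0,0,0.02],"turn":[0,0,0],"gripper":-1}]}}

```text
time_s: 8.82
position: [0.5324, -0.1136, 0.0908]
tool_rot: [[-0.093, -0.996, 0.0], [-0.996, 0.093, -0.0], [-0.0, -0.0, -1.0]]
ft_force: [-2.0, 1.4, 5.2]
grip_width: 0.0005
```

Call:
{"fn": "step_arm", "kwargs": {"steps": [{"xyz":[0,0,0.02],"turn":[0,0,0],"gripper":-1},{"xyz":[0,0,0.02],"turn":[0,0,0],"gripper":-1},{"xyz":[0,0,0.02],"turn":[0,0,0],"gripper":-1},{"xyz":[0,0,0.01],"turn":[0,0,0],"gripper":-1}]}}

```text
time_s: 9.15
position: [0.5324, -0.1136, 0.0879]
tool_rot: [[-0.093, -0.996, 0.0], [-0.996, 0.093, 0.0], [-0.0, -0.0, -1.0]]
ft_force: [-1.2, 1.4, 4.5]
grip_width: -0.0001
```

Call:
{"fn": "step_arm", "kwargs": {"steps": [{"xyz":[0,0,0.01],"turn":[0,0,0],"gripper":-1},{"xyz":[0,0,0.01],"turn":[0,0,0],"gripper":-1},{"xyz":[0,0,0.01],"turn":[0,0,0],"gripper":-1},{"xyz":[0,0,0],"turn":[0,0,0],"gripper":-1}]}}

```text
time_s: 9.48
position: [0.5324, -0.1136, 0.087]
tool_rot: [[-0.093, -0.996, 0.0], [-0.996, 0.093, -0.0], [0.0, -0.0, -1.0]]
ft_force: [-1.6, 1.2, 6.6]
grip_width: -0.0005
```

```bash
python3 - <<'E'
from h import *
im,d=shot('scene'); P=cloud('scene',d); s=env.observe(); print(s['position'],s['ft_force'],s['wrist_torque'])
x=P[...,:2]-AX; r=np.hypot(x[...,0],x[...,1]); a=np.degrees(np.arctan2(x[...,1],x[...,0]))
for lo in range(-180,180,30):
    m=(r>.025)&(r<.064)&(a>=lo)&(a<lo+30)&(P[...,2]<.074)&(P[...,2]>.05); q=P[m][:,2]
    if len(q)>5: print(lo,len(q),np.median(q).round(4))
E
```

```text
[ 0.53243614 -0.11362805  0.086967  ] [-2.72645477  1.47151568  6.74288007] [0.27135206 0.42704653 0.01528145]
-180 22 0.0664
-150 69 0.0673
-120 92 0.067
-90 88 0.0667
-60 51 0.0682
-30 109 0.0668
0 108 0.0673
30 102 0.0671
60 92 0.0672
90 66 0.0667
120 62 0.0665
```

Call:
{"fn": "step_arm", "kwargs": {"steps": [{"xyz":[0,0,0.015],"turn":[0,0,0],"gripper":-1},{"xyz":[0,0,0.015],"turn":[0,0,0],"gripper":-1},{"xyz":[0,0,0],"turn":[0,0,0],"gripper":-1}]}}

```text
time_s: 9.78
position: [0.5325, -0.1136, 0.0868]
tool_rot: [[-0.093, -0.996, 0.001], [-0.996, 0.093, -0.0], [0.0, -0.001, -1.0]]
ft_force: [-4.9, 2.7, 17.0]
grip_width: -0.0002
```

Call:
{"fn": "step_arm", "kwargs": {"steps": [{"xyz":[0,0,0.015],"turn":[0,0,0],"gripper":-1},{"xyz":[0,0,0.015],"turn":[0,0,0],"gripper":-1},{"xyz":[0,0,0],"turn":[0,0,0],"gripper":-1}]}}

```text
time_s: 10.03
position: [0.5325, -0.1136, 0.0866]
tool_rot: [[-0.093, -0.996, 0.002], [-0.996, 0.093, -0.001], [0.001, -0.002, -1.0]]
ft_force: [-8.8, 3.4, 26.8]
grip_width: -0.0
```

Force rises at 0.087 m with hardly any travel, so the plate is on the bottom stop. Lifting straight off and moving clear.

Call:
{"fn": "step_arm", "kwargs": {"steps": [{"xyz":[0,0,-0.03],"turn":[0,0,0],"gripper":-1},{"xyz":[0,0,-0.03],"turn":[0,0,0],"gripper":-1},{"xyz":[0,0,-0.1],"turn":[0,0,0],"gripper":-1},{"xyz":[0,0,-0.3],"turn":[0,0,0],"gripper":-1},{"xyz":[0,0,-0.6],"turn":[0,0,0],"gripper":-1},{"xyz":[0,0,-0.7],"turn":[0,0,0],"gripper":-1},{"xyz":[0,0,-0.7],"turn":[0,0,0],"gripper":-1},{"xyz":[0,0,-0.7],"turn":[0,0,0],"gripper":-1},{"xyz":[0,0,-0.4],"turn":[0,0,0],"gripper":-1}]}}

```text
time_s: 10.78
position: [0.533, -0.114, 0.2294]
tool_rot: [[-0.093, -0.996, 0.003], [-0.996, 0.093, -0.002], [0.001, -0.004, -1.0]]
ft_force: [0.4, -0.4, 0.1]
grip_width: 0.0001
```

Call:
{"fn": "step_arm", "kwargs": {"steps": [{"xyz":[0.3,0.2,0],"turn":[0,0,0],"gripper":-1},{"xyz":[0.7,0.4,0],"turn":[0,0,0],"gripper":-1},{"xyz":[0.7,0.4,0],"turn":[0,0,0],"gripper":-1},{"xyz":[0.7,0.4,0],"turn":[0,0,0],"gripper":-1},{"xyz":[0.7,0.4,0],"turn":[0,0,0],"gripper":-1},{"xyz":[0.7,0.4,0],"turn":[0,0,0],"gripper":-1},{"xyz":[0.7,0.4,0],"turn":[0,0,0],"gripper":-1},{"xyz":[0.7,0.4,0],"turn":[0,0,0],"gripper":-1},{"xyz":[0.7,0.4,0],"turn":[0,0,0],"gripper":-1},{"xyz":[0.7,0.4,0],"turn":[0,0,0],"gripper":-1},{"xyz":[0.7,0.4,0],"turn":[0,0,0],"gripper":-1},{"xyz":[0.7,0.4,0],"turn":[0,0,0],"gripper":-1},{"xyz":[0.7,0.4,0],"turn":[0,0,0],"gripper":-1},{"xyz":[0.3,0.2,0],"turn":[0,0,0],"gripper":-1},{"xyz":[0,0,0],"turn":[0,0,0],"gripper":-1},{"xyz":[0,0,0],"turn":[0,0,0],"gripper":-1}]}}

```text
time_s: 12.12
position: [0.2917, -0.4527, 0.2261]
tool_rot: [[-0.094, -0.996, 0.0], [-0.996, 0.094, 0.001], [-0.001, 0.0, -1.0]]
ft_force: [0.6, 0.5, -0.3]
grip_width: 0.0002
```

```bash
python3 - <<'E'
from h import *
o=[]
for n in('scene','top'):
    im,d=shot(n); P=cloud(n,d)
    x=P[...,:2]-AX; r=np.hypot(x[...,0],x[...,1]); a=np.degrees(np.arctan2(x[...,1],x[...,0]))
    print(n,[ (lo,np.median(P[(r>.03)&(r<.064)&(a>=lo)&(a<lo+45)&(P[...,2]<.074)&(P[...,2]>.05)][:,2]).round(4)) for lo in range(-180,180,45)])
    if n=='top':
        for nm,(u,v) in dict(tape=(231,198),label=(237,148),carton=(360,141)).items(): print(nm,P[v,u].round(3))
    o.append(np.clip(rect(n,im,.585,-.12,.068,half=.1,s=.0005)*1.8,0,255).astype(np.uint8))
cv2.imwrite('pics/end.png',np.hstack(o)[:,:,::-1])
E
```

```text
scene [(-180, np.float64(0.0672)), (-135, np.float64(0.0668)), (-90, np.float64(0.0671)), (-45, np.float64(0.0673)), (0, np.float64(0.0672)), (45, np.float64(0.0675)), (90, np.float64(0.0667)), (135, np.float64(0.0671))]
top [(-180, np.float64(0.0686)), (-135, np.float64(0.0685)), (-90, np.float64(0.0683)), (-45, np.float64(0.0683)), (0, np.float64(0.0685)), (45, np.float64(0.0684)), (90, np.float64(0.0683)), (135, np.float64(0.0684))]
tape [0.539 0.048 0.048]
label [0.674 0.033 0.066]
carton [ 0.695 -0.302  0.073]
```

View pics/end.png

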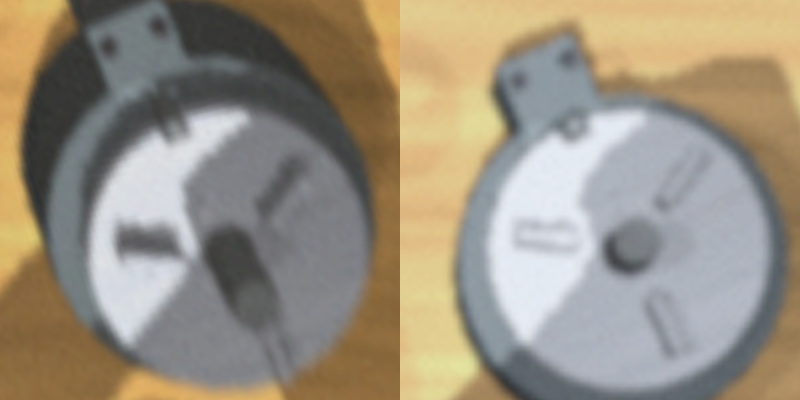

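The plate is level at 68 mm in both views, with the pin standing in the notch (left (168,115), right (575,125)). The bystanders have not moved and the arm is clear, so I hand the job in.

```bash
python3 -c "
from rig import order; print(order.close_job())"
```

```text
the job is handed in; nothing more can be done
None
```

The plate is seated: fully home with the pin in the notch, and the job was handed in with the arm clear after about 12 s of robot time.

- **Turning:** With the gripper shut, I pushed one rib about 62° clockwise. The notch then measured about 23.7° and the pin 23.3°, which is 0.5 mm off against 2.5 mm allowed.
- **Pressing:** I pressed the plate down 14 mm at about 34 mm from the axis. The force stayed near 6 N all the way, then rose to 27 N at the bottom stop.
- **Last checks:** The plate is level all round. Its top face measured 67 mm high from the scene camera and 68.4 mm from the top camera, against the 68 mm wanted. Both views show the pin in the notch. Tape roll, label roll and carton still measured where they were, to within 1 mm in plan.
- **Disagreements:** The two cameras differed by about 1.4 mm on height. The top camera's view was blocked while I did the final alignment, so that check rested on the scene camera alone.

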